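# Sort the repair parts, then hold the board carrier on the probe jig

## Task

Sort the three parts left from this repair: first put the round battery cell in the tray that already holds a cell of its kind and the banana plug in the tray that already holds a plug, and let go of them. Then put the small circuit board, in its black carrier, into the metal probe jig and press it down against the sprung probe plate until the carrier sits firmly on both end rests, without undue force, and finish while still holding it pressed there. Leave the spare knob and the eraser where they are.

Things in the scene. Friction and masses are not known exactly. Their poses are not given: they have to be found in the camera images.
- carrier: Black plastic carrier with a small circuit board fixed in it: open-topped rectangle 33 (x) x 53 (y) mm, walls 14 mm high, board parts up to 20 mm above the underside inside them; about 40 g. Origin: centre of its underside; z up, y along its long side. Grasp across the 33 mm. It may go into the jig either way round.
- cell: Round battery cell (size AA) lying down, 50 mm long along its y, 14.5 mm thick, 24 g. Origin: centre of its underside. Grasp it across x.
- plug: Banana plug lying down, 50 mm long along its y: the solid 11 mm thick body to grasp runs from y = -6 to y = +25 mm, with a thin 4 mm pin from y = -6 to -25 mm (the pin has no contact in the simulation); 12 g. Origin: underside, midway along the whole length. Grasp across x at y = +10 mm.
- cell_tray: Grey open tray holding one fixed battery cell. Outside 110 (x) x 100 (y) x 26 mm high, walls and floor 4 mm. Origin: centre of its underside. Its cell lies along y at x = +32 mm; the front half (x from -50 to +20 mm) is empty. The two trays are alike but for what lies in them, and may swap places.
- plug_tray: Grey open tray of the same make and size holding one fixed banana plug, which lies along y at x = +32 mm; the front half is empty. Origin: centre of its underside.
- jig_rests: Fixed metal uprights of the probe jig, on an 80 x 105 x 10 mm base: two end rests, tops 45 mm above the table, 18.5 to 28.5 mm either side of the middle along y; end walls 57 mm apart (y) and corner cheeks 37 mm apart (x, only beyond 20 mm along y) rise 7 mm above the rests, sloped lead-ins to 14 mm. Long sides open for fingers. Origin on the table under the middle.
- seat (a point): Middle of the jig at the height of the rest tops, 45 mm above the table: where the centre of the carrier's underside must come to sit. Its y runs along the jig's long side, to which the carrier's long side is parallel; z up.
- probe (a joint): Travel of the sprung probe plate (20 x 28 mm, between the rests), m, pressed down: 0 at rest, when its top stands 6 mm above the rests; about 0.006 when the carrier sits on the rests; the plate itself could go to 0.009. Spring: 2.4 N at 0, growing 0.6 N per mm, so about 6 N at 0.006; beyond that the rests take the push.
- knob: Spare rotary knob, white, 25 mm across, 16 mm high; a bystander. Origin: centre of its underside.
- eraser: Eraser 21 x 46 (y) x 12 mm; a bystander. Origin: centre of its underside.

How it is judged:
On the way:
1. the cell lies in the cell tray and the plug in the plug tray, both released (x of cell in the frame of cell_tray between -0.055 and 0.055 m and y of cell in the frame of cell_tray between -0.05 and 0.05 m and z of cell in the frame of cell_tray below 0.024 m and contact force between cell and cell_tray above 0.03 N and contact force between the fingers and cell below 0.05 N and linear speed of each of cell, plug below 0.05 m/s and x of plug in the frame of plug_tray between -0.055 and 0.055 m and y of plug in the frame of plug_tray between -0.05 and 0.05 m and z of plug in the frame of plug_tray below 0.024 m and contact force between plug and plug_tray above 0.03 N and contact force between the fingers and plug below 0.05 N), for 0.2 s.
At the end, for the whole second after the job is handed in: Cell and plug lie released and still in their own trays; carrier level (0.06 rad) in the jig, its middle within 5 mm and its underside within 1.5 mm of the seat, probe pressed at least 4.5 mm, rests carrying 1 to 30 N, the robot still pressing the carrier (all of step 1 and value of joint probe above 0.0045 m and horizontal distance between carrier and seat below 0.005 m and z of carrier in the frame of seat between -0.003 and 0.0015 m and angle between carrier's own z axis and vertical below 0.06 rad and contact force between carrier and jig_rests between 1 and 30 N and contact force between the fingers and carrier above 1 N); the arm keeps its last pose, push and grip.
It fails at once if the knob or the eraser was moved more than 20 mm (distance of any of knob, eraser from where it was at the start of the episode above 0.02 m).
It fails at once if the carrier was forced on the rests with more than 45 N (contact force between carrier and jig_rests above 45 N).
It also fails if it takes over 67 s, if anything falls off the work surface, if the arm or the gripper's body presses on something with over 40 N, if the wrist force passes 120 N, or if a joint passes its speed limit or range.

## Robot

A 6-joint arm with a two-finger parallel gripper is mounted at the origin on a cart in front of the work surface, level with it; the furniture and walls round the work are solid. World frame = base frame: x ahead of the robot, y to its left, z up, the work surface at z = 0. Lengths are in m, angles in rad, forces in N, time in s.
With the tool pointing down it reaches from about 0.25 to 0.725 m from the base axis. Payload 4 kg.
Tool frame: the origin (TCP) lies at the very end of the fingers, on their centre line; the grasp point (between the pads) lies 19 mm behind it; z points along the fingers, y is the line along which they close (so a half turn about z gives the same grasp; the last joint's range is limited). The gripper opens to 85 mm and grips with 20 to 120 N. Pads are 22 mm wide; open, the fingers measure 114 mm over their backs; the gripper's body (76 mm by 85 mm) begins 54 mm behind the grasp point. The pads swing forward as they close: fully open they stand 13 mm farther back than shut.
Start: joints at [-1.322, 0.241, 0.005, 1.335, 0, 1.571], TCP at [0.123, -0.485, 0.231] pointing down, gripper open.
Joint ranges: [-2.72, 2.72], [-1.05, 1.87], [-1.09, 1.28], [-1.99, 2.15], [-1.42, 1.44], [-3.14, 3.14]. Speed limits (rad/s): [2.79, 2.79, 3.14, 3.14, 3.14, 3.14].

## Interface

Orientations are given as a unit quaternion [w, x, y, z].
In Python, from plant import bot gives the robot as it stands.
- The arm moves only by the shell command python3 -m handwheel 'ROWS'. ROWS is JSON, a list of rows, each a list of 7 numbers: the shift along the tool's x, y, z each as a share of 1000 mm, from -1 to 1, then the turn, a rotation vector about the tool's x, y, z each as a share of 2 pi rad, from -1 to 1, then the closure, from 0 (fully open) to 1 (shut). A call has 1 to 10 rows; each row shifts and turns the commanded pose from where the row before left it, along the tool's axes as they then stand; what a row does not reach is not made up. A row lasts 1/12 s, in which the tool goes at most 41.7 mm and 7.16 degrees, less where a joint would pass 70% of its speed; a pose out of reach is approached as far as the arm can. A call with a number of a shift or a turn outside -1 to 1 is refused whole. A call with a gripper value outside its range is refused whole. The fingers move at their own pace and stop on an object; the grip force is fixed at half the most. Time passes only in rows, so rows that do not move let the fingers close. It gives the time, the measured TCP pose, the force, the opening and the grip force at its end, in the units of the state.
- bot.state(): the state, without advancing time (a new reading comes with each control period).
- bot.capture(name): name is "scene" or "side" or "wrist"; returns a dict with "frame" (420x560x3 uint8, blue, green, red), "intrinsics" (3x3 intrinsics, pixels), "origin" and "orientation" of the camera in the world. Camera axes: x right, y up, looking along -z (the intrinsics and any distortion apply to the point x, -y, -z); pixel columns grow to the right and rows downward; lengths in m; the calibration is good to about 2 mm. The wrist camera is an equidistant fisheye: a pixel r from the principal point sees the ray r / f radians off the axis. A picture is of the moment at which its call begins. There is no depth.
- bot.sign_off(): hands the job in; it is judged then, once.
Trained networks look in a picture, given as the dict that the camera call returned (one of the last four; its "shot" number tells which), for a name from the list of things; names that differ only in an ending like _2 or _b are one class to them, and where a whole thing is asked for, a point or a joint stands for the part that bears it (a point fixed in the world has none). Each returns a list of dicts, best first, with "confidence" (0 to 1); they miss things now and then, are a little off and sometimes report something else, mostly with a low value. They report only what shows in the picture. A call takes as long as a camera call.
- bot.find_in(name, picture): "at" ([x, y, z] in m, in the coordinates of the camera as it stood for that picture, good to about 4 mm: the middle of the surface that is visible of it).
- bot.place_of(name, picture): "at" ([x, y, z] in m, in the coordinates of the camera as it stood for that picture, good to about 4 mm: a listed point, or the origin of a listed thing).
The state is a dict: "time": time; "q": joint angles; "qvel": joint speeds; "effort": joint torques, N m; "tool_pos": TCP position; "tool_rot": TCP orientation; "wrist_force": force on the tool from outside, world axes, zero at the start; "torque": the same for the moment, N m; "finger_gap": finger opening in m; "grasp_force": force on a finger pad.
Only numpy, scipy, OpenCV 4.12 (cv2) and the standard library are available. Lean on these libraries where they do the work, as an engineer would, in place of code of your own. Each camera call takes 0.05 s, during which the arm holds its last target. There are 200 camera calls.

## Working session

There is one attempt and no reset: what is moved stays moved. The work goes in short steps, Python scripts to look and compute and a shell command to move; the robot and the scene stay as the last step left them, time stands still between calls to the robot, and variables do not carry over. Pictures are saved under pics/ and viewed, at most 10 in all, crops included, and the job is handed in when it is done.

```bash
ls; mkdir -p pics
cat > h.py <<'E'
import numpy as np, cv2
from scipy.spatial.transform import Rotation as R
from plant import bot
def rot(q): return R.from_quat([q[1],q[2],q[3],q[0]])
def world(p,at): return rot(p["orientation"]).apply(at)+np.array(p["origin"])
def proj(p,X):
    c=rot(p["orientation"]).inv().apply(np.array(X)-p["origin"]);K=np.array(p["intrinsics"])
    v=K@np.array([c[0],-c[1],-c[2]]);return v[:2]/v[2]
def ray(p,u,v,z):
    K=np.array(p["intrinsics"]);d=np.linalg.solve(K,[u,v,1]);d=rot(p["orientation"]).apply([d[0],-d[1],-d[2]])
    o=np.array(p["origin"]);return o+d*(z-o[2])/d[2]
E
python3 - <<'E'
from h import *
for n in("scene","side"):
    p=bot.capture(n);cv2.imwrite(f"pics/{n}1.png",p["frame"]);print(n,np.round(p["origin"],3),p["intrinsics"])
    for t in("carrier","cell","plug","cell_tray","plug_tray","jig_rests","seat","knob","eraser"):
        print(t,[(round(d["confidence"],2),np.round(world(p,d["at"]),3).tolist()) for d in bot.place_of(t,p)[:3]])
s=bot.state();print(s)
E
```

```text
pics
scene [0.091 0.775 0.875] [[486.81019408   0.         282.78380151]
 [  0.         486.81019408 203.03409153]
 [  0.           0.           1.        ]]
carrier [(0.88, [0.435, 0.043, 0.002])]
cell [(0.67, [0.431, 0.186, -0.002])]
plug [(0.58, [0.429, 0.322, 0.002])]
cell_tray [(0.76, [0.618, 0.325, -0.002]), (0.2, [0.505, -0.114, 0.048])]
plug_tray [(0.96, [0.621, 0.103, -0.004])]
jig_rests [(0.77, [0.512, -0.115, 0.002])]
seat []
knob [(0.48, [0.458, 0.115, 0.003]), (0.2, [0.617, 0.328, -0.005])]
eraser [(0.8, [0.448, 0.257, -0.004])]
side [0.181 0.908 0.463] [[519.88720582   0.         278.98038052]
 [  0.         519.88720582 213.2168068 ]
 [  0.           0.           1.        ]]
carrier [(0.57, [0.431, 0.046, 0.001])]
cell [(0.66, [0.425, 0.196, -0.001]), (0.31, [0.503, -0.11, 0.046])]
plug [(0.67, [0.432, 0.324, 0.005]), (0.62, [0.452, 0.263, 0.001])]
cell_tray [(0.75, [0.616, 0.323, -0.001])]
plug_tray [(0.72, [0.619, 0.103, -0.001])]
jig_rests [(0.87, [0.507, -0.113, -0.002])]
seat [(0.83, [0.5, -0.11, 0.043])]
knob [(0.43, [0.462, 0.118, -0.005])]
eraser [(0.69, [0.447, 0.263, 0.002]), (0.22, [0.618, 0.102, -0.0])]
{'time': 1.0, 'q': array([-1.32199635e+00,  2.40592648e-01,  4.99774366e-03,  1.33518646e+00,
       -4.13308111e-05,  1.57079974e+00]), 'qvel': array([-0.00102114, -0.00046632, -0.00035102, -0.00048939, -0.00102626,
        0.00081335]), 'effort': array([ 2.75018210e-04, -3.72216439e+01,  2.52695918e+01,  1.22832655e-03,
        1.03108514e-04,  1.24121433e-07]), 'tool_pos': array([ 0.12310934, -0.4846112 ,  0.23130928]), 'tool_rot': array([ 9.98972020e-06,  9.92272507e-01,  1.24077685e-01, -1.95771610e-05]), 'wrist_force': array([-0.07835916, -0.28693051, -0.04173067]), 'torque': array([-0.01437616, -0.0183864 ,  0.06171821]), 'grasp_force': 0.0, 'finger_gap': 0.08533766806580331}
```

Run:
```python
import cv2
a=cv2.imread("pics/scene1.png");cv2.imwrite("pics/scene1b.png",cv2.resize(a,(800,600),interpolation=cv2.INTER_CUBIC))
```

```text
(no output)
```

View pics/scene1b.png

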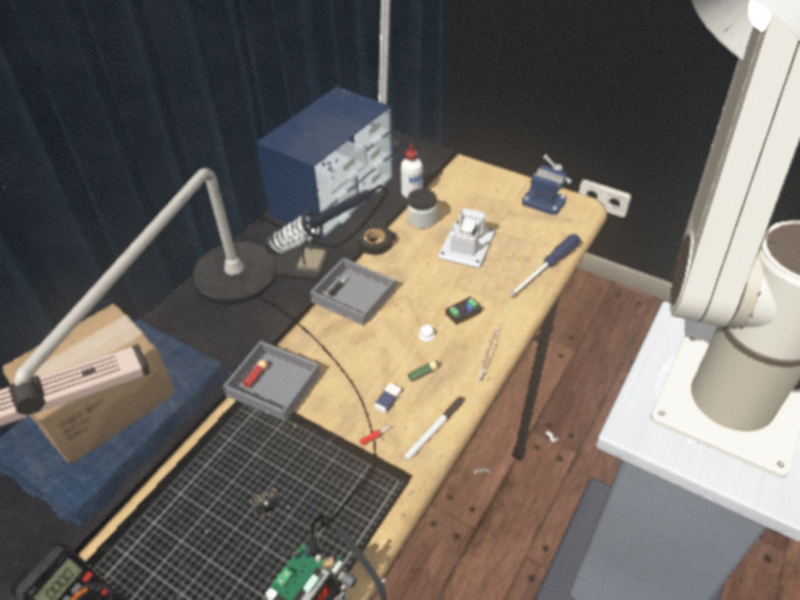

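The trays are at (272,378) with a red item and (352,290) with a dark one. The loose parts are a green cell at (423,370), a red plug at (375,435) and the board at (463,310). The tray contents need a closer look.

Run:
```python
import cv2,numpy as np
a=cv2.imread("pics/scene1.png");b=cv2.imread("pics/side1.png")
c=lambda i,x,y,w,h:cv2.resize(i[y:y+h,x:x+w],(800,300),interpolation=cv2.INTER_CUBIC)
cv2.imwrite("pics/c1.png",np.vstack([c(a,150,175,187,70)*0+c(a,150,235,160,60),c(a,205,175,160,60)]))
cv2.imwrite("pics/c2.png",cv2.resize(a[195:330,210:390],(800,600),interpolation=cv2.INTER_CUBIC))
```

```text
(no output)
```

View pics/c1.png

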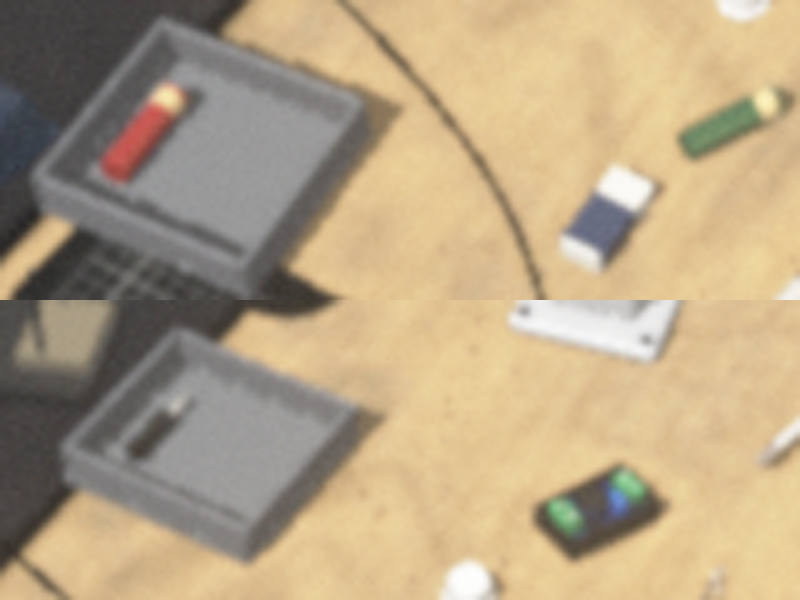

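View pics/c2.png

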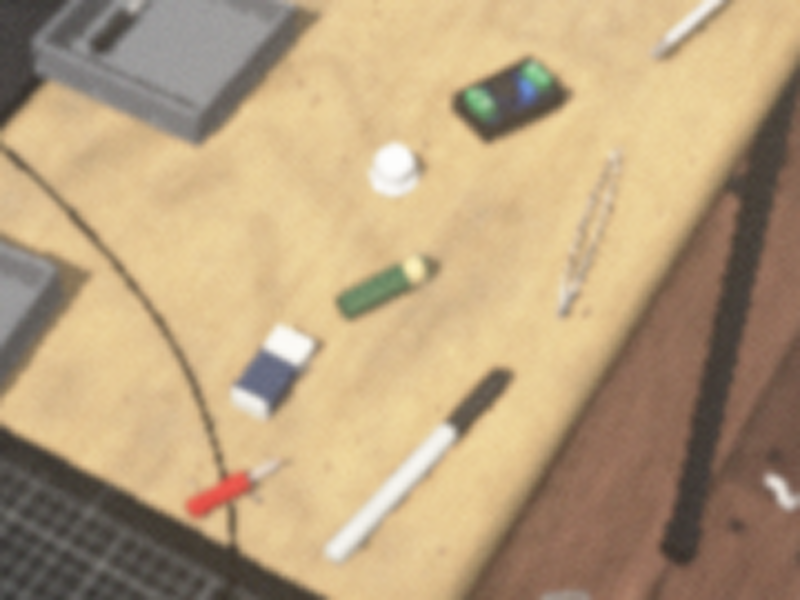

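The near tray (y≈0.32) holds a red cell with a brass band, so it is the cell tray. The far one (y≈0.10) holds a black plug with a pin, so it is the plug tray. In c2 the loose cell runs (345,305)–(430,265), the plug (192,507)–(283,461), and the carrier's long edge (455,103)–(530,58).

Run:
```python
from h import *
p=bot.capture("scene")
g=lambda x,y,z:ray(p,210+x*180/800,195+y*135/600,z)
for n,a,b,z in(("cell",(345,305),(432,263),.007),("plug",(192,507),(283,461),.0055),("carL",(455,103),(530,58),.014),("carS",(455,103),(490,138),.014),("carL2",(490,138),(568,95),.014)):
    A,B=g(*a,z),g(*b,z);d=B-A;print(n,A[:2].round(4),B[:2].round(4),((A+B)/2)[:2].round(4),np.linalg.norm(d).round(4),np.degrees(np.arctan2(d[1],d[0])).round(1))
A,B=ray(p,440/1.4286,255/1.4286,.01),ray(p,485/1.4286,265/1.4286,.01);d=B-A;print("jig short",A,B,np.degrees(np.arctan2(d[1],d[0])))
s=bot.state();print(rot(s["tool_rot"]).as_matrix().round(3))
w=bot.capture("wrist");M=rot(s["tool_rot"]);print(M.inv().apply(np.array(w["origin"])-s["tool_pos"]),(M.inv()*rot(w["orientation"])).as_matrix().round(3),w["intrinsics"])
```

```text
cell [0.4366 0.2103] [0.4122 0.1648] [0.4244 0.1875] 0.0516 -118.2
plug [0.4383 0.346 ] [0.4152 0.3031] [0.4268 0.3246] 0.0487 -118.3
carL [0.4526 0.0676] [0.4333 0.0171] [0.4429 0.0424] 0.054 -110.9
carS [0.4526 0.0676] [0.4244 0.0803] [0.4385 0.074 ] 0.031 155.7
carL2 [0.4244 0.0803] [0.4028 0.0314] [0.4136 0.0559] 0.0535 -113.8
jig short [ 0.53220395 -0.0535162   0.01      ] [ 0.44934858 -0.07127446  0.01      ] -167.90289943690385
[[ 0.969  0.246 -0.   ]
 [ 0.246 -0.969  0.   ]
 [-0.    -0.    -1.   ]]
[ 0.08379583 -0.00065837 -0.14276004] [[ 0.     0.946  0.325]
 [ 1.    -0.    -0.   ]
 [-0.     0.325 -0.946]] [[325.1922621    0.         281.55795449]
 [  0.         325.1922621  207.03145964]
 [  0.           0.           1.        ]]
```

```bash
cat >> h.py <<'E'
def go(x,y,z,psi=None):
    "needed tool-axis shift (shares of 1 m) and turn about tool z (shares of 2pi), from the measured pose"
    s=bot.state();M=rot(s["tool_rot"]);m=M.as_matrix();c=np.degrees(np.arctan2(m[1,0],m[0,0]))
    print("t",round(s["time"],2),"psi",round(c,1),"shift",M.inv().apply(np.array([x,y,z])-s["tool_pos"]).round(4),"turn",None if psi is None else round((c-psi)/360,4),"gap",round(s["finger_gap"],4),"F",s["wrist_force"].round(1))
E
python3 -m handwheel '[[0.024,-0.03,0.004,0,0,0,0],[0.024,-0.03,0.004,0,0,0,0],[0.024,-0.03,0.004,0,0,0,0],[0.024,-0.03,0.004,0,0,0,0],[0.024,-0.03,0.004,0,0,0,0],[0.024,-0.03,0.004,0,0,0,0],[0.024,-0.03,0.004,0,0,0,0],[0.024,-0.03,0.004,0,0,0,0],[0.024,-0.03,0.004,0,0,0,0],[0.024,-0.03,0.004,0,0,0,0]]'
python3 -m handwheel '[[0.024,-0.03,0.004,0,0,0,0.4],[0.024,-0.03,0.004,0,0,0,0.4],[0.024,-0.03,0.004,0,0,0,0.4],[0.024,-0.03,0.004,0,0,0,0.4],[0.024,-0.03,0.004,0,0,0,0.4],[0.024,-0.03,0.004,0,0,0,0.4],[0.024,-0.03,0.004,0,0,0,0.4],[0.024,-0.03,0.004,0,0,0,0.4],[0.024,-0.03,0.004,0,0,0,0.4]]'
python3 -m handwheel '[[0,0,0,0,0,-0.019,0.4],[0,0,0,0,0,-0.019,0.4],[0,0,0,0,0,-0.019,0.4],[0,0,0,0,0,-0.019,0.4],[0,0,0,0,0,-0.019,0.4],[0,0,0,0,0,-0.019,0.4],[0,0,0,0,0,-0.018,0.4],[0,0,0,0,0,0,0.4]]'
python3 - <<'E'
from h import *
go(.425,.188,.1,61.8);print(bot.state()["q"].round(2))
w=bot.capture("wrist");cv2.imwrite("pics/w1.png",w["frame"])
for t in("cell","plug","carrier","knob","eraser"):
    print(t,[(round(d["confidence"],2),np.round(world(w,d["at"]),3).tolist()) for d in bot.place_of(t,w)[:3]])
E
```

```text
time: 1.93
tool_pos: [0.2822, -0.1332, 0.1915]
tool_rot: [0.0, 0.992, 0.124, 0.001]
wrist_force: [1.1, -1.1, 0.7]
finger_gap: 0.0853
grasp_force: 0.0
time: 2.68
tool_pos: [0.4349, 0.1449, 0.1558]
tool_rot: [-0.016, 0.989, 0.15, -0.002]
wrist_force: [0.0, -0.2, 0.1]
finger_gap: 0.051
grasp_force: 0.0
time: 3.35
tool_pos: [0.4345, 0.1429, 0.1561]
tool_rot: [-0.015, 0.845, 0.535, 0.004]
wrist_force: [-0.2, 0.1, -0.4]
finger_gap: 0.0513
grasp_force: 0.0
t 3.35 psi 64.7 shift [ 0.0354 -0.0266  0.0575] turn 0.008 gap 0.0513 F [-0.2  0.1 -0.4]
[ 0.3   0.21 -0.24  1.12  0.03  2.31]
cell [(0.73, [0.428, 0.191, -0.003])]
plug [(0.58, [0.432, 0.326, -0.002])]
carrier [(0.78, [0.434, 0.044, -0.002])]
knob [(0.94, [0.46, 0.12, -0.001])]
eraser []
```

View pics/w1.png

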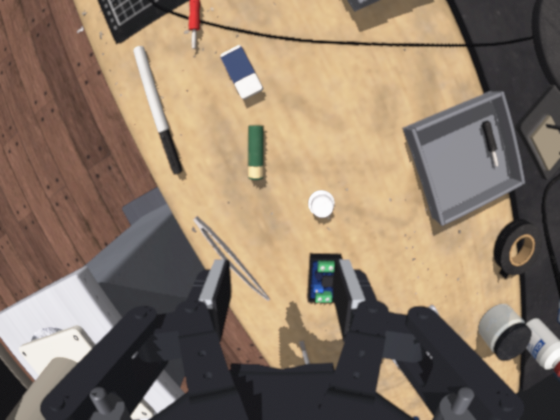

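Wrist view: cell (256,126)–(256,178), carrier corners about (309,254)–(340,303), knob (321,204). The tool is slightly tilted, so I'll add levelling to the helper and compute axes with the fisheye model.

```bash
cat >> h.py <<'E'
def fray(p,u,v,z):
    K=np.array(p["intrinsics"]);a,b=(u-K[0,2])/K[0,0],(v-K[1,2])/K[1,1];r=np.hypot(a,b)+1e-9
    d=rot(p["orientation"]).apply([a/r*np.sin(r),-b/r*np.sin(r),-np.cos(r)]);o=np.array(p["origin"]);return o+d*(z-o[2])/d[2]
def go(x,y,z,psi):
    "tool-axis shift and rotation vector to a level pose; shift is to be made BEFORE the turn"
    s=bot.state();M=rot(s["tool_rot"]);m=M.as_matrix();c=np.radians(psi)
    T=R.from_matrix(np.array([[np.cos(c),np.sin(c),0],[np.sin(c),-np.cos(c),0],[0,0,-1]]))
    D=np.array([x,y,z])-s["tool_pos"]
    print("t",round(s["time"],2),"psi",np.degrees(np.arctan2(m[1,0],m[0,0])).round(1),"pos",s["tool_pos"].round(4),"shift",M.inv().apply(D).round(4),"turn",((M.inv()*T).as_rotvec()/2/np.pi).round(4),"shift after turn",T.inv().apply(D).round(4),"gap",round(s["finger_gap"],4),"grip",round(s["grasp_force"],1),"F",s["wrist_force"].round(1))
def seg(n,A,B):
    d=B-A;print(n,A[:2].round(4),B[:2].round(4),"mid",((A+B)/2)[:2].round(4),"len",np.linalg.norm(d).round(4),"deg",(np.degrees(np.arctan2(d[1],d[0]))%180).round(1))
E
python3 - <<'E'
from h import *
w=bot.capture("wrist")
f=w["frame"];hsv=cv2.cvtColor(f,cv2.COLOR_BGR2HSV)
sub=hsv[118:188,240:275].astype(int)
m=((sub[...,1]>90)&(sub[...,0]>35)&(sub[...,0]<95)|(sub[...,2]<70)).astype(np.uint8)
pts=np.argwhere(m)[:,::-1]+[240,118];r=cv2.minAreaRect(pts.astype(np.float32));print(len(pts),r)
seg("cell",fray(w,256,125,.007),fray(w,256,179,.007))
P=[fray(w,u,v,z) for u,v,z in((309,254,.014),(340,255,.014),(340,303,.014),(309,302,.014))]
seg("car",P[0],P[3]);seg("car",P[1],P[2]);seg("carS",P[0],P[1]);print(np.mean(P,0))
seg("knob",fray(w,308,204,.012),fray(w,334,204,.012))
seg("plug",fray(w,193,0,.005),fray(w,195,48,.005))
go(.427,.190,.05,60.5)
E
```

```text
464 ((256.0, 145.5), (37.0, 12.0), 90.0)
cell [0.4383 0.2127] [0.4161 0.1679] mid [0.4272 0.1903] len 0.05 deg 63.7
car [0.4305 0.0802] [0.408  0.0281] mid [0.4193 0.0542] len 0.0569 deg 66.6
car [0.4578 0.0659] [0.4372 0.0121] mid [0.4475 0.039 ] len 0.0576 deg 69.1
carS [0.4305 0.0802] [0.4578 0.0659] mid [0.4442 0.0731] len 0.0308 deg 152.3
[0.43339035 0.04658321 0.014     ]
knob [0.4502 0.1268] [0.4723 0.1165] mid [0.4612 0.1216] len 0.0244 deg 155.0
plug [0.4377 0.3489] [0.4194 0.3039] mid [0.4286 0.3264] len 0.0486 deg 67.9
t 3.7 psi 64.5 pos [0.4344 0.1428 0.156 ] shift [ 0.0369 -0.0247  0.1075] turn [-0.0036 -0.0036  0.0112] shift after turn [ 0.0374 -0.0297  0.106 ] gap 0.051 grip 0.0 F [-0.1  0.3  0.1]
```

```bash
python3 -m handwheel '[[0,0,0,-0.0036,-0.0036,0.004,0.4],[0.0125,-0.009,0.035,0,0,0,0.4],[0.0125,-0.009,0.035,0,0,0,0.4],[0.0125,-0.009,0.036,0,0,0,0.4],[0,0,0,0,0,0,0.4],[0,0,0,0,0,0,0.4]]'
python3 - <<'E'
from h import *
go(.427,.190,.004,63)
w=bot.capture("wrist")
print([(round(d["confidence"],2),np.round(world(w,d["at"]),3).tolist()) for d in bot.place_of("cell",w)[:3]])
E
```

```text
time: 4.2
tool_pos: [0.4254, 0.188, 0.0484]
tool_rot: [0.0, 0.852, 0.524, -0.002]
wrist_force: [0.6, 0.3, 0.7]
finger_gap: 0.051
grasp_force: 0.0
t 4.2 psi 63.2 pos [0.4254 0.188  0.0484] shift [0.0027 0.0007 0.0444] turn [-0.0004  0.0007  0.0005] shift after turn [0.0025 0.0005 0.0444] gap 0.051 grip 0.0 F [0.6 0.3 0.7]
[(0.88, [0.43, 0.191, -0.004])]
```

```bash
python3 -m handwheel '[[0.002,0,0.02,0,0,0,0.4],[0.001,0,0.02,0,0,0,0.4],[0,0,0.004,0,0,0,0.4],[0,0,0,0,0,0,1],[0,0,0,0,0,0,1],[0,0,0,0,0,0,1],[0,0,0,0,0,0,1],[0,0,0,0,0,0,1]]'
python3 - <<'E'
from h import *
go(.60,.324,.12,90)
E
```

```text
time: 4.97
tool_pos: [0.4302, 0.1915, 0.0079]
tool_rot: [0.001, 0.852, 0.523, 0.002]
wrist_force: [-0.7, -1.8, 5.5]
finger_gap: 0.0123
grasp_force: 58.9
t 4.97 psi 63.1 pos [0.4302 0.1915 0.0079] shift [ 0.1953  0.0918 -0.1112] turn [ 0.0006 -0.0003 -0.0747] shift after turn [ 0.1325  0.1698 -0.1121] gap 0.0123 grip 58.9 F [-0.7 -1.8  5.5]
```

```bash
python3 -m handwheel '[[0,0,-0.03,0,0,0,1],[0,0,-0.03,0,0,-0.019,1],[0,0,-0.03,0,0,-0.019,1],[0,0,-0.022,0,0,-0.019,1],[0,0,0,0,0,-0.018,1],[0.022,0.028,0,0,0,0,1],[0.022,0.028,0,0,0,0,1],[0.022,0.028,0,0,0,0,1],[0.022,0.028,0,0,0,0,1]]'
python3 -m handwheel '[[0.022,0.028,0,0,0,0,1],[0.022,0.028,0,0,0,0,1],[0,0,0,0,0,0,1]]'
python3 - <<'E'
from h import *
go(.602,.324,.03,90)
w=bot.capture("wrist");cv2.imwrite("pics/w2.png",w["frame"])
for t in("cell","cell_tray","plug"):print([(round(d["confidence"],2),np.round(world(w,d["at"]),3).tolist()) for d in bot.place_of(t,w)[:3]])
E
```

```text
time: 5.72
tool_pos: [0.5419, 0.2804, 0.1196]
tool_rot: [0.001, 0.706, 0.708, 0.001]
wrist_force: [0.9, -0.1, -0.3]
finger_gap: 0.0118
grasp_force: 58.8
time: 5.97
tool_pos: [0.6009, 0.3275, 0.1161]
tool_rot: [0.001, 0.706, 0.708, 0.002]
wrist_force: [-0.2, -0.3, -0.1]
finger_gap: 0.0122
grasp_force: 58.9
t 5.97 psi 90.2 pos [0.6009 0.3275 0.1161] shift [-0.0037  0.0008  0.0861] turn [ 0.0006 -0.0004  0.0006] shift after turn [-0.0035  0.0011  0.0861] gap 0.0122 grip 58.9 F [-0.2 -0.3 -0.1]
[(0.75, [0.602, 0.327, 0.109])]
[(0.7, [0.614, 0.327, 0.003])]
[(0.95, [0.431, 0.324, -0.001])]
```

View pics/w2.png

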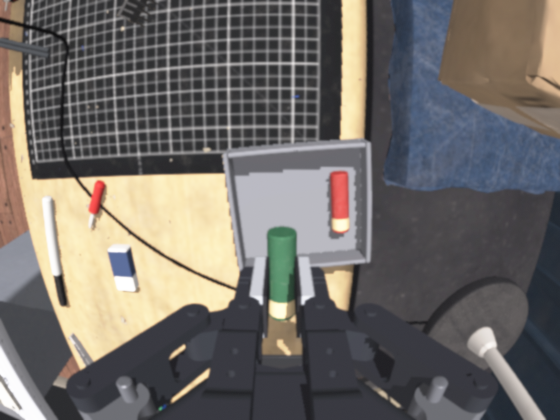

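Cell held (282,275), tray below it with the red cell at (340,200). Lowering and releasing with a small opening.

```bash
python3 -m handwheel '[[0,0.001,0.03,0,0,0,1],[-0.003,0,0.03,0,0,0,1],[0,0,0.03,0,0,0,1],[0,0,0.01,0,0,0,1],[0,0,0,0,0,0,1]]'
python3 - <<'E'
from h import *
go(.602,.324,.0125,90)
E
```

```text
time: 6.58
tool_pos: [0.5942, 0.3184, 0.0157]
tool_rot: [-0.001, 0.706, 0.708, -0.003]
wrist_force: [-0.8, -0.0, -1.0]
finger_gap: 0.0121
grasp_force: 58.9
t 6.58 psi 90.1 pos [0.5942 0.3184 0.0157] shift [0.0056 0.0078 0.0031] turn [-0.0009  0.0005  0.0003] shift after turn [0.0056 0.0078 0.0032] gap 0.0121 grip 58.9 F [-0.8 -0.  -1. ]
```

```bash
python3 -m handwheel '[[0.004,0.007,0.002,0,0,0,1],[0,0,0.001,0,0,0,1],[0,0,0,0,0,0,1],[0,0,0,0,0,0,0.75],[0,0,0,0,0,0,0.75],[0,0,0,0,0,0,0.75],[0,0,-0.01,0,0,0,0.75],[0,0,-0.03,0,0,0,0.75],[0,0,-0.04,0,0,0,0.75],[0,0,0,0,0,0,0.75]]'
python3 - <<'E'
from h import *
w=bot.capture("wrist")
for t in("cell","plug"):print([(round(d["confidence"],2),np.round(world(w,d["at"]),3).tolist()) for d in bot.place_of(t,w)[:3]])
go(.4352,.333,.055,65)
E
```

```text
time: 7.42
tool_pos: [0.6088, 0.327, 0.1052]
tool_rot: [0.002, 0.706, 0.708, 0.007]
wrist_force: [1.5, 0.4, 1.6]
finger_gap: 0.0214
grasp_force: 0.0
[(0.9, [0.61, 0.323, 0.002]), (0.37, [0.445, 0.26, 0.002])]
[(0.79, [0.431, 0.324, -0.002])]
t 7.57 psi 90.1 pos [0.605  0.3249 0.097 ] shift [ 0.0084 -0.1699  0.0415] turn [ 0.0005 -0.0003  0.0698] shift after turn [-0.0644 -0.1573  0.042 ] gap 0.0213 grip 0.0 F [-1.   0.1 -0.3]
```

```bash
python3 -m handwheel '[[0.002,-0.034,0,0,0,0,0.55],[0.002,-0.034,0,0,0,0,0.55],[0.002,-0.034,0.01,0,0,0,0.55],[0.002,-0.034,0.01,0,0,0,0.55],[0,-0.034,0.01,0,0,0,0.55],[0,0,0.011,0,0,0.018,0.55],[0,0,0,0,0,0.018,0.55],[0,0,0,0,0,0.018,0.55],[0,0,0,0,0,0.016,0.55],[0,0,0,0,0,0,0.55]]'
python3 - <<'E'
from h import *
w=bot.capture("wrist");cv2.imwrite("pics/w3.png",w["frame"])
for t in("cell","plug"):print([(round(d["confidence"],2),np.round(world(w,d["at"]),3).tolist()) for d in bot.place_of(t,w)[:3]])
go(.4352,.333,.006,65)
E
```

```text
time: 8.4
tool_pos: [0.4331, 0.3314, 0.0527]
tool_rot: [0.0, 0.844, 0.536, -0.001]
wrist_force: [0.1, 0.5, 0.0]
finger_gap: 0.0384
grasp_force: 0.0
[(0.86, [0.606, 0.321, 0.003])]
[(0.84, [0.43, 0.331, 0.002]), (0.32, [0.611, 0.328, -0.0])]
t 8.55 psi 65.1 pos [0.4338 0.3317 0.0533] shift [0.0018 0.0007 0.0473] turn [-0.      0.0002  0.0002] shift after turn [0.0017 0.0007 0.0473] gap 0.0382 grip 0.0 F [ 0.4 -0.  -0.5]
```

View pics/w3.png

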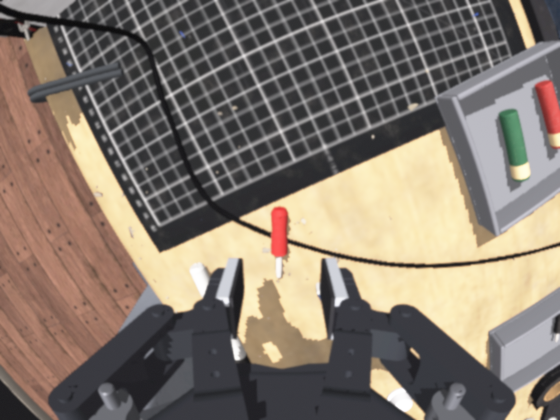

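The green cell lies in its tray at (513,145). The plug body runs (280,208)–(279,256), centred between the fingers.

Run:
```python
from h import *
w=bot.capture("wrist")
seg("body",fray(w,280,208,.0055),fray(w,279,256,.0055));seg("pin",fray(w,279,256,.0055),fray(w,279,277,.0055))
go(.4352,.333,.006,65)
```

```text
body [0.4403 0.3487] [0.4255 0.3186] mid [0.4329 0.3337] len 0.0335 deg 63.8
pin [0.4255 0.3186] [0.4186 0.3039] mid [0.4221 0.3113] len 0.0162 deg 64.9
t 8.6 psi 65.0 pos [0.434  0.3318 0.0535] shift [0.0016 0.0006 0.0475] turn [0.     0.0001 0.0001] shift after turn [0.0016 0.0006 0.0475] gap 0.0383 grip 0.0 F [-0.4 -0.4 -0.3]
```

```bash
python3 -m handwheel '[[0.001,0,0.025,0,0,0,0.55],[0,0,0.02,0,0,0,0.55],[0,0,0.004,0,0,0,0.55],[0,0,0,0,0,0,0.55],[0,0,0,0,0,0,0.55]]'
python3 -m handwheel '[[0,0,0,0,0,0,1],[0,0,0,0,0,0,1],[0,0,0,0,0,0,1],[0,0,0,0,0,0,1]]'
python3 - <<'E'
from h import *
go(.602,.103,.1,90)
E
```

```text
time: 9.02
tool_pos: [0.4349, 0.3331, 0.0052]
tool_rot: [0.0, 0.844, 0.537, 0.0]
wrist_force: [-0.6, -0.3, 0.1]
finger_gap: 0.0385
grasp_force: 0.0
time: 9.35
tool_pos: [0.4358, 0.3338, 0.0065]
tool_rot: [0.0, 0.844, 0.537, 0.002]
wrist_force: [0.1, -0.4, 5.4]
finger_gap: 0.0083
grasp_force: 58.9
t 9.35 psi 64.9 pos [0.4358 0.3338 0.0065] shift [-0.1384  0.2485 -0.0934] turn [ 0.0004 -0.0004 -0.0696] shift after turn [-0.2308  0.1662 -0.0935] gap 0.0083 grip 58.9 F [ 0.1 -0.4  5.4]
```

```bash
python3 -m handwheel '[[0,0,-0.03,0,0,0,1],[0,0,-0.03,0,0,-0.018,1],[0,0,-0.03,0,0,-0.018,1],[0,0,-0.01,0,0,-0.018,1],[0,0,0,0,0,-0.016,1],[-0.029,0.021,0,0,0,0,1],[-0.029,0.021,0,0,0,0,1],[-0.029,0.021,0,0,0,0,1],[-0.029,0.021,0,0,0,0,1],[-0.029,0.021,0,0,0,0,1]]'
python3 -m handwheel '[[-0.029,0.021,0,0,0,0,1],[-0.029,0.021,0,0,0,0,1],[-0.028,0.02,0,0,0,0,1],[0,0,0,0,0,0,1],[0,0,0,0,0,0,1]]'
python3 - <<'E'
from h import *
w=bot.capture("wrist")
for t in("plug","plug_tray","knob","jig_rests","seat","carrier"):print(t,[(round(d["confidence"],2),np.round(world(w,d["at"]),3).tolist()) for d in bot.place_of(t,w)[:3]])
go(.602,.095,.013,90)
E
```

```text
time: 10.18
tool_pos: [0.5408, 0.187, 0.1054]
tool_rot: [0.0, 0.706, 0.708, 0.0]
wrist_force: [1.0, 1.4, 0.0]
finger_gap: 0.0085
grasp_force: 58.8
time: 10.6
tool_pos: [0.6031, 0.1006, 0.105]
tool_rot: [0.0, 0.708, 0.707, 0.0]
wrist_force: [-1.0, 0.3, 0.3]
finger_gap: 0.0083
grasp_force: 58.8
plug [(0.73, [0.605, 0.091, 0.099])]
plug_tray [(0.69, [0.614, 0.103, -0.004]), (0.47, [0.443, 0.26, -0.002])]
knob [(0.66, [0.459, 0.118, -0.001])]
jig_rests [(0.66, [0.508, -0.109, -0.0]), (0.4, [0.435, 0.045, -0.005])]
seat []
carrier [(0.59, [0.435, 0.047, -0.0])]
t 10.95 psi 90.2 pos [0.6017 0.1037 0.1053] shift [-0.0087  0.0002  0.0923] turn [ 0.0001 -0.      0.0007] shift after turn [-0.0087  0.0003  0.0923] gap 0.0086 grip 58.8 F [-0.5  0.2  0.6]
```

```bash
python3 -m handwheel '[[0.003,0,0.03,0,0,0,1],[0,0,0.03,0,0,0,1],[0,0,0.026,0,0,0,1],[0,0,0.007,0,0,0,1],[0,0,0,0,0,0,1],[0,0,0,0,0,0,1]]'
python3 - <<'E'
from h import *
go(.602,.106,.0115,90)
E
```

```text
time: 11.45
tool_pos: [0.6021, 0.1062, 0.0125]
tool_rot: [0.0, 0.706, 0.708, 0.0]
wrist_force: [-0.1, 0.2, -1.2]
finger_gap: 0.0084
grasp_force: 58.8
t 11.45 psi 90.2 pos [0.6021 0.1062 0.0125] shift [-0.0002 -0.0001  0.001 ] turn [0.0001 0.     0.0005] shift after turn [-0.0002 -0.0001  0.001 ] gap 0.0084 grip 58.8 F [-0.1  0.2 -1.2]
```

```bash
python3 -m handwheel '[[0,0,0.001,0,0,0,1],[0,0,0,0,0,0,0.75],[0,0,0,0,0,0,0.75],[0,0,0,0,0,0,0.75],[0,0,-0.01,0,0,0,0.75],[0,0,-0.03,0,0,0,0.75],[0,0,-0.04,0,0,0,0.75],[0,0,-0.01,0,0,0,0.75],[0,0,0,0,0,0,0.75]]'
python3 - <<'E'
from h import *
w=bot.capture("wrist");cv2.imwrite("pics/w4.png",w["frame"])
for t in("plug","carrier"):print(t,[(round(d["confidence"],2),np.round(world(w,d["at"]),3).tolist()) for d in bot.place_of(t,w)[:3]])
go(.434,.046,.12,67)
E
```

```text
time: 12.2
tool_pos: [0.606, 0.106, 0.1071]
tool_rot: [0.003, 0.706, 0.708, 0.005]
wrist_force: [-0.1, 0.1, 0.1]
finger_gap: 0.0216
grasp_force: 0.0
plug []
carrier [(0.62, [0.433, 0.046, -0.005])]
t 12.35 psi 90.1 pos [0.6019 0.1053 0.101 ] shift [-0.059 -0.168 -0.019] turn [0.     0.     0.0642] shift after turn [-0.1202 -0.1313 -0.019 ] gap 0.0211 grip 0.0 F [0.1 0.1 0.2]
```

View pics/w4.png

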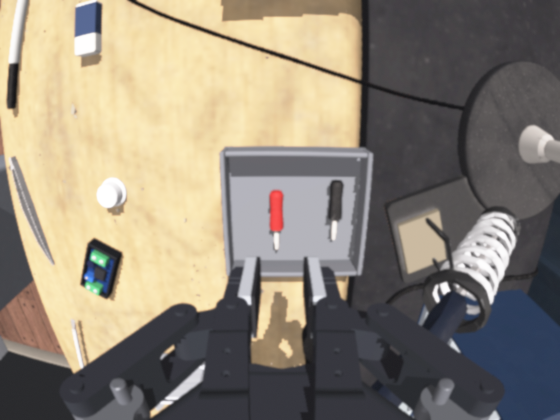

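Both plugs lie in the plug tray: red (276,215), black (335,205). Now to the carrier.

```bash
python3 -m handwheel '[[-0.012,-0.034,0,0,0,0,0.3],[-0.012,-0.034,0,0,0,0,0.3],[-0.012,-0.034,0,0,0,0,0.3],[-0.012,-0.034,0,0,0,0,0.3],[-0.011,-0.032,0,0,0,0,0.3],[0,0,0,0,0,0.018,0.3],[0,0,0,0,0,0.018,0.3],[0,0,0,0,0,0.018,0.3],[0,0,0,0,0,0.01,0.3],[0,0,0,0,0,0,0.3]]'
python3 - <<'E'
from h import *
w=bot.capture("wrist");cv2.imwrite("pics/w5.png",w["frame"])
for t in("carrier","jig_rests","seat"):print(t,[(round(d["confidence"],2),np.round(world(w,d["at"]),3).tolist()) for d in bot.place_of(t,w)[:3]])
go(.434,.046,.06,67)
E
```

```text
time: 13.18
tool_pos: [0.433, 0.0459, 0.0997]
tool_rot: [-0.0, 0.834, 0.552, -0.001]
wrist_force: [0.4, -0.8, -0.4]
finger_gap: 0.0596
grasp_force: 0.0
carrier [(0.8, [0.433, 0.048, -0.001])]
jig_rests [(0.79, [0.505, -0.111, 0.001])]
seat [(0.36, [0.617, 0.102, -0.0])]
t 13.38 psi 67.2 pos [0.4339 0.046  0.1004] shift [0.     0.0002 0.0404] turn [-0.0001  0.0001  0.0005] shift after turn [0.     0.0001 0.0404] gap 0.0596 grip 0.0 F [ 0.6  0.3 -0.8]
```

View pics/w5.png

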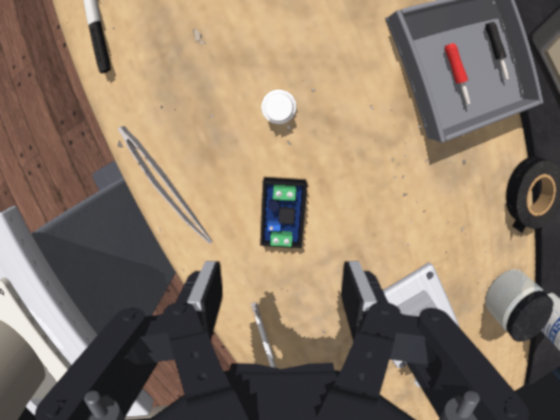

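Carrier top corners are about (265,178),(306,180),(303,248),(262,246); the jig base is partly visible at (415,300).

Run:
```python
from h import *
w=bot.capture("wrist")
P=[fray(w,u,v,.014) for u,v in((265,178),(306,180),(303,248),(262,246))]
seg("L",P[0],P[3]);seg("R",P[1],P[2]);seg("S",P[0],P[1]);seg("S2",P[3],P[2]);print(np.mean(P,0))
g=cv2.cvtColor(w["frame"],cv2.COLOR_BGR2GRAY)[165:262,248:320];_,m=cv2.threshold(g,85,255,cv2.THRESH_BINARY_INV)
c=cv2.convexHull(np.vstack(cv2.findContours(m,0,2)[0]));b=cv2.boxPoints(cv2.minAreaRect(c))+[248,165];print(b.round(1))
go(.434,.046,.06,65)
```

```text
L [0.4332 0.0765] [0.4091 0.0275] mid [0.4212 0.052 ] len 0.0546 deg 63.7
R [0.4601 0.0635] [0.438  0.0134] mid [0.4491 0.0385] len 0.0548 deg 66.2
S [0.4332 0.0765] [0.4601 0.0635] mid [0.4467 0.07  ] len 0.0298 deg 154.4
S2 [0.4091 0.0275] [0.438  0.0134] mid [0.4235 0.0205] len 0.0322 deg 154.1
[0.43511756 0.04523126 0.014     ]
[[257.9 246.1]
 [262.2 177.4]
 [306.  180.1]
 [301.7 248.9]]
t 13.43 psi 67.1 pos [0.4341 0.0461 0.1005] shift [-0.0001 -0.      0.0405] turn [-0.     0.     0.006] shift after turn [-0.0001 -0.      0.0405] gap 0.0599 grip 0.0 F [-0.7  0.4  0.6]
```

```bash
python3 -m handwheel '[[0,0,0.03,0,0,0.006,0.3],[0,0,0.03,0,0,0,0.3],[0,0,0.028,0,0,0,0.3],[0,0,0.01,0,0,0,0.3],[0,0,0,0,0,0,0.3],[0,0,0,0,0,0,0.3]]'
python3 -m handwheel '[[0,0,0,0,0,0,1],[0,0,0,0,0,0,1],[0,0,0,0,0,0,1],[0,0,0,0,0,0,1]]'
python3 - <<'E'
from h import *
go(.434,.046,.1,65)
E
```

```text
time: 13.93
tool_pos: [0.434, 0.046, 0.0026]
tool_rot: [-0.0, 0.844, 0.537, -0.001]
wrist_force: [-0.6, -0.3, -0.6]
finger_gap: 0.0599
grasp_force: 0.0
time: 14.27
tool_pos: [0.436, 0.0462, 0.0046]
tool_rot: [0.001, 0.844, 0.537, 0.002]
wrist_force: [-0.6, -0.3, 6.2]
finger_gap: 0.031
grasp_force: 60.1
t 14.27 psi 64.9 pos [0.436  0.0462 0.0046] shift [-0.0009 -0.0013 -0.0954] turn [ 0.0006 -0.0003 -0.0002] shift after turn [-0.0011 -0.0017 -0.0954] gap 0.031 grip 60.1 F [-0.6 -0.3  6.2]
```

```bash
python3 -m handwheel '[[0,0,-0.025,0,0,0,1],[0,0,-0.03,0,0,0,1],[0,0,-0.03,0,0,-0.017,1],[0,0,-0.03,0,0,-0.017,1],[0,0,-0.03,0,0,-0.017,1],[0,0,-0.01,0,0,-0.017,1],[0,0,0,0,0,-0.017,1],[0,0,0,0,0,-0.018,1],[0,0,0,0,0,0,1]]'
python3 -m handwheel '[[-0.032,0.006,0,0,0,0,1],[-0.032,0.006,0,0,0,0,1],[-0.032,0.006,0,0,0,0,1],[-0.032,0.006,0,0,0,0,1],[-0.032,0.006,0,0,0,0,1],[-0.032,0.006,0,0,0,0,1],[0,0,0,0,0,0,1],[0,0,0,0,0,0,1]]'
python3 - <<'E'
from h import *
w=bot.capture("wrist");cv2.imwrite("pics/w6.png",cv2.resize(w["frame"][60:375,70:490],(800,600),interpolation=cv2.INTER_CUBIC))
import pickle;pickle.dump(w,open("w6.pkl","wb"))
for t in("carrier","jig_rests","seat"):print(t,[(round(d["confidence"],2),np.round(world(w,d["at"]),3).tolist()) for d in bot.place_of(t,w)[:3]])
go(.505,-.111,.1,102)
E
```

```text
time: 15.02
tool_pos: [0.4347, 0.0461, 0.159]
tool_rot: [0.001, 0.629, 0.778, 0.001]
wrist_force: [-0.0, 0.6, -1.1]
finger_gap: 0.031
grasp_force: 59.9
time: 15.68
tool_pos: [0.5097, -0.1357, 0.1576]
tool_rot: [0.0, 0.631, 0.775, 0.0]
wrist_force: [-0.2, 0.6, -0.1]
finger_gap: 0.0312
grasp_force: 59.8
carrier [(0.84, [0.512, -0.137, 0.149])]
jig_rests [(0.87, [0.51, -0.11, -0.001])]
seat [(0.85, [0.511, -0.108, 0.044])]
t 15.88 psi 102.0 pos [ 0.5089 -0.1332  0.158 ] shift [0.0225 0.0008 0.058 ] turn [ 0.     -0.0001  0.0001] shift after turn [0.0225 0.0007 0.058 ] gap 0.0312 grip 59.8 F [-0.3  0.1 -1.2]
```

View pics/w6.png

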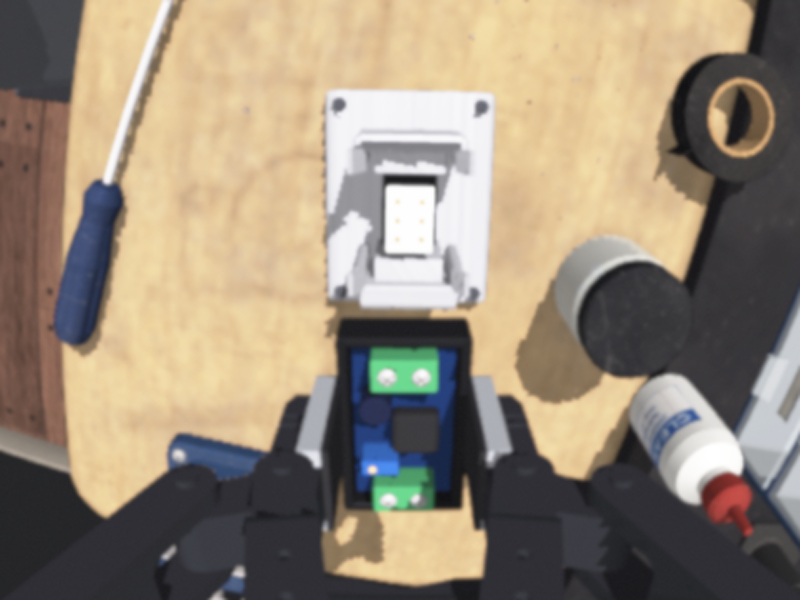

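The view shows the jig with its probe plate at (410,219) in the crop and base holes at (337,104), (482,107), (473,293), (341,291). The carrier is held straight, its far rim at (339–470,320).

Run:
```python
from h import *
import pickle
w=pickle.load(open("w6.pkl","rb"))
f=lambda u,v,z:fray(w,70+u*.525,60+v*.525,z)
P=[f(*p,.051) for p in((386,184),(435,185),(434,255),(385,253))]
seg("plateL",P[0],P[3]);seg("plateR",P[1],P[2]);print("plate",np.mean(P,0))
H=[f(*p,.01) for p in((337,104),(482,107),(473,293),(341,291))]
seg("hL",H[0],H[3]);seg("hR",H[1],H[2]);seg("hF",H[0],H[1]);seg("hN",H[3],H[2]);print("holes",np.mean(H,0))
B=[f(*p,.01) for p in((328,92),(494,94))];seg("baseF",*B)
seg("wallF",f(359,134,.059),f(461,136,.059));seg("wallN",f(361,304,.059),f(456,306,.059))
C=[f(339,320,.167),f(470,320,.167)];seg("carF",*C)
C2=[f(349,345,.167),f(461,345,.167)];seg("carFin",*C2)
seg("carside",f(339,320,.167),f(345,510,.167));seg("carsideR",f(470,320,.167),f(466,510,.167))
s=bot.state();print(s["tool_pos"])
w=bot.capture("wrist")
for n in("scene","side"):
    p=bot.capture(n);print([(round(d["confidence"],2),np.round(world(p,d["at"]),4).tolist()) for d in bot.place_of("seat",p)[:1]+bot.place_of("carrier",p)[:1]])
```

```text
plateL [ 0.4948 -0.0978] [ 0.5001 -0.1267] mid [ 0.4975 -0.1122] len 0.0294 deg 100.5
plateR [ 0.5144 -0.0941] [ 0.5205 -0.1233] mid [ 0.5174 -0.1087] len 0.0298 deg 101.7
plate [ 0.50745263 -0.11048374  0.051     ]
hL [ 0.4652 -0.0722] [ 0.4836 -0.1626] mid [ 0.4744 -0.1174] len 0.0923 deg 101.5
hR [ 0.5316 -0.0598] [ 0.5486 -0.1503] mid [ 0.5401 -0.105 ] len 0.0921 deg 100.7
hF [ 0.4652 -0.0722] [ 0.5316 -0.0598] mid [ 0.4984 -0.066 ] len 0.0675 deg 10.6
hN [ 0.4836 -0.1626] [ 0.5486 -0.1503] mid [ 0.5161 -0.1565] len 0.0661 deg 10.8
holes [ 0.50725366 -0.11122056  0.01      ]
baseF [ 0.46   -0.0674] [ 0.5357 -0.0525] mid [ 0.4979 -0.0599] len 0.0771 deg 11.2
wallF [ 0.4805 -0.0789] [ 0.5195 -0.0716] mid [ 0.5    -0.0753] len 0.0397 deg 10.7
wallN [ 0.4944 -0.1482] [ 0.5335 -0.141 ] mid [ 0.5139 -0.1446] len 0.0398 deg 10.4
carF [ 0.4892 -0.1106] [ 0.5192 -0.1044] mid [ 0.5042 -0.1075] len 0.0307 deg 11.7
carFin [ 0.4926 -0.1165] [ 0.5187 -0.1111] mid [ 0.5057 -0.1138] len 0.0266 deg 11.7
carside [ 0.4892 -0.1106] [ 0.4998 -0.167 ] mid [ 0.4945 -0.1388] len 0.0574 deg 100.7
carsideR [ 0.5192 -0.1044] [ 0.5326 -0.1603] mid [ 0.5259 -0.1323] len 0.0574 deg 103.5
[ 0.50894614 -0.13316312  0.15800088]
[(0.95, [0.5051, -0.1149, 0.0477]), (0.54, [0.5095, -0.1397, 0.1537])]
[(0.69, [0.5049, -0.1093, 0.0436]), (0.75, [0.4478, 0.2619, -0.001])]
```

```bash
python3 -m handwheel '[[0.012,0.0015,0,0,0,0.003,1],[0.011,0.0015,0,0,0,0,1],[0,0,0.03,0,0,0,1],[0,0,0.03,0,0,0,1],[0,0,0.024,0,0,0,1],[0,0,0,0,0,0,1],[0,0,0,0,0,0,1],[0,0,0,0,0,0,1]]'
python3 - <<'E'
from h import *
go(.5072,-.1105,.07,101)
for n in("wrist","scene","side"):
    p=bot.capture(n);cv2.imwrite(f"pics/j_{n}.png",p["frame"]);print(n,[(round(d["confidence"],2),np.round(world(p,d["at"]),4).tolist()) for d in bot.place_of("seat",p)[:1]+bot.place_of("carrier",p)[:1]])
    if n!="wrist":print(proj(p,[.507,-.111,.06]))
go(.5072,-.1105,.07,101)
E
```

```text
time: 16.9
tool_pos: [0.509, -0.111, 0.0754]
tool_rot: [0.001, 0.636, 0.771, 0.001]
wrist_force: [0.2, 0.4, -0.0]
finger_gap: 0.0311
grasp_force: 59.8
t 16.9 psi 101.0 pos [ 0.509  -0.111   0.0754] shift [ 0.0009 -0.0017  0.0054] turn [ 0.0004  0.0001 -0.0001] shift after turn [ 0.0009 -0.0016  0.0054] gap 0.0311 grip 59.8 F [ 0.2  0.4 -0. ]
wrist [(0.68, [0.5079, -0.1135, 0.0692])]
scene [(0.62, [0.5071, -0.1134, 0.0444]), (0.61, [0.5082, -0.1163, 0.0706])]
[327.7406496  154.65453449]
side [(0.6, [0.5037, -0.1091, 0.0442]), (0.5, [0.5069, -0.114, 0.0763])]
[336.12187284 179.07687164]
t 17.35 psi 100.9 pos [ 0.5082 -0.1112  0.0745] shift [ 0.0009 -0.0009  0.0045] turn [ 0.0002  0.0001 -0.0002] shift after turn [ 0.0009 -0.0009  0.0045] gap 0.0309 grip 59.8 F [ 0.7  0.  -1.3]
```

```bash
python3 -m handwheel '[[0.002,-0.001,0,0,0,0,1],[0,0,0.004,0,0,0,1],[0,0,0.004,0,0,0,1],[0,0,0.004,0,0,0,1],[0,0,0,0,0,0,1],[0,0,0,0,0,0,1]]'
python3 - <<'E'
from h import *
go(.507,-.1095,.06,101)
E
python3 -m handwheel '[[0,0,0.002,0,0,0,1],[0,0,0.002,0,0,0,1],[0,0,0,0,0,0,1],[0,0,0,0,0,0,1]]'
```

```text
time: 17.85
tool_pos: [0.5061, -0.1092, 0.0615]
tool_rot: [-0.0, 0.637, 0.771, -0.0]
wrist_force: [0.3, 0.2, -0.7]
finger_gap: 0.0314
grasp_force: 59.8
t 17.85 psi 100.9 pos [ 0.5061 -0.1092  0.0615] shift [-0.0004  0.0008  0.0015] turn [-0.0001 -0.     -0.0002] shift after turn [-0.0004  0.0008  0.0015] gap 0.0314 grip 59.8 F [ 0.3  0.2 -0.7]
time: 18.18
tool_pos: [0.5065, -0.1093, 0.058]
tool_rot: [0.0, 0.637, 0.771, 0.0]
wrist_force: [0.4, -0.4, 0.2]
finger_gap: 0.0311
grasp_force: 59.8
```

```bash
python3 -m handwheel '[[0,0,0.002,0,0,0,1],[0,0,0.001,0,0,0,1],[0,0,0,0,0,0,1],[0,0,0,0,0,0,1]]'
python3 -m handwheel '[[0,0,0.002,0,0,0,1],[0,0,0,0,0,0,1],[0,0,0,0,0,0,1]]'
python3 -m handwheel '[[0,0,0.002,0,0,0,1],[0,0,0,0,0,0,1],[0,0,0,0,0,0,1]]'
```

```text
time: 18.52
tool_pos: [0.5069, -0.1094, 0.0554]
tool_rot: [0.001, 0.637, 0.771, 0.0]
wrist_force: [-0.1, -0.4, 2.0]
finger_gap: 0.031
grasp_force: 60.1
time: 18.77
tool_pos: [0.5069, -0.1094, 0.0533]
tool_rot: [0.001, 0.637, 0.771, 0.0]
wrist_force: [-0.3, -0.5, 2.5]
finger_gap: 0.031
grasp_force: 60.2
time: 19.02
tool_pos: [0.507, -0.1094, 0.0513]
tool_rot: [0.001, 0.637, 0.771, 0.0]
wrist_force: [-0.4, 0.3, 3.2]
finger_gap: 0.0313
grasp_force: 60.4
```

```bash
python3 -m handwheel '[[0,0,0.001,0,0,0,1],[0,0,0,0,0,0,1],[0,0,0,0,0,0,1]]'
python3 -m handwheel '[[0,0,0.001,0,0,0,1],[0,0,0,0,0,0,1],[0,0,0,0,0,0,1]]'
python3 -m handwheel '[[0,0,0.001,0,0,0,1],[0,0,0,0,0,0,1],[0,0,0,0,0,0,1]]'
```

```text
time: 19.27
tool_pos: [0.507, -0.1094, 0.0503]
tool_rot: [0.001, 0.637, 0.771, 0.0]
wrist_force: [-0.4, -0.4, 5.3]
finger_gap: 0.0316
grasp_force: 60.4
time: 19.52
tool_pos: [0.507, -0.1094, 0.0496]
tool_rot: [0.001, 0.637, 0.771, 0.0]
wrist_force: [0.0, 0.1, 5.9]
finger_gap: 0.0311
grasp_force: 60.6
time: 19.77
tool_pos: [0.507, -0.1094, 0.0495]
tool_rot: [0.001, 0.637, 0.771, 0.001]
wrist_force: [-2.5, -0.6, 13.2]
finger_gap: 0.0308
grasp_force: 61.4
```

```bash
python3 -m handwheel '[[0,0,0.0005,0,0,0,1],[0,0,0,0,0,0,1],[0,0,0,0,0,0,1],[0,0,0,0,0,0,1],[0,0,0,0,0,0,1]]'
python3 - <<'E'
from h import *
F=[]
for n in("wrist","scene","side","scene"):
    p=bot.capture(n);F.append(bot.state()["wrist_force"].round(1).tolist())
    for t in("carrier","cell","plug"):print(n,t,[(round(d["confidence"],2),np.round(world(p,d["at"]),3).tolist()) for d in bot.place_of(t,p)[:2]])
    if n!="wrist":cv2.imwrite(f"pics/f_{n}.png",p["frame"])
print(F);go(.507,-.1095,.0495,101)
a=cv2.imread("pics/f_scene.png");b=cv2.imread("pics/f_side.png")
cv2.imwrite("pics/fin.png",np.hstack([cv2.resize(a[100:310,150:380],(400,365)),cv2.resize(b[130:230,285:395],(400,365),interpolation=cv2.INTER_CUBIC)]))
E
```

```text
time: 20.18
tool_pos: [0.507, -0.1094, 0.0495]
tool_rot: [0.001, 0.637, 0.771, 0.001]
wrist_force: [-4.6, 0.8, 17.0]
finger_gap: 0.031
grasp_force: 61.8
wrist carrier [(0.8, [0.509, -0.111, 0.04])]
wrist cell []
wrist plug []
scene carrier [(0.67, [0.508, -0.115, 0.044])]
scene cell [(0.42, [0.607, 0.322, 0.003])]
scene plug [(0.41, [0.605, 0.094, 0.008])]
side carrier [(0.73, [0.504, -0.11, 0.047]), (0.72, [0.447, 0.263, 0.002])]
side cell [(0.65, [0.605, 0.324, 0.008])]
side plug [(0.51, [0.605, 0.097, 0.007])]
scene carrier [(0.69, [0.507, -0.116, 0.043])]
scene cell [(0.45, [0.605, 0.322, 0.004])]
scene plug [(0.46, [0.605, 0.093, 0.003])]
[[-3.8, 0.5, 16.5], [-3.8, 0.1, 17.1], [-3.9, 0.4, 16.0], [-4.5, 0.7, 16.8]]
t 20.98 psi 100.9 pos [ 0.507  -0.1094  0.0495] shift [-0.0001 -0.      0.    ] turn [ 0.0004  0.0001 -0.0002] shift after turn [-0.0001 -0.      0.    ] gap 0.0312 grip 61.8 F [-3.9  0.8 17.1]
```

View pics/fin.png

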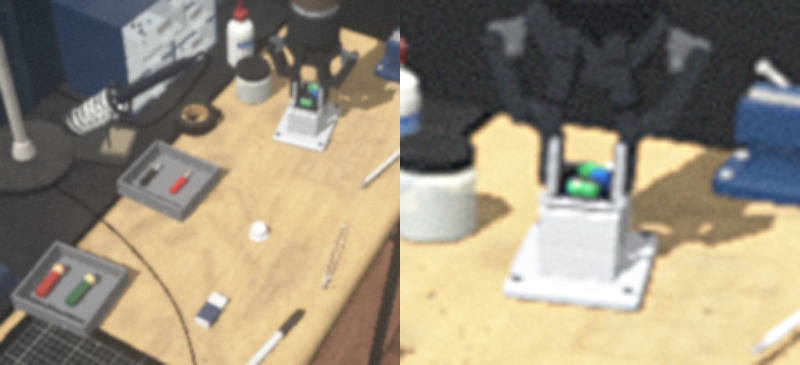

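The cell is in its tray at (80,290) and the plug at (180,182). The carrier sits level inside the jig walls, with 17 N of push at the expected seated height, so I'm handing in.

```bash
python3 -c "
from plant import bot
print(bot.sign_off())"
```

```text
the job is handed in; nothing more can be done
None
```

I handed the job in at about 21 s: the cell and plug are released in their own trays, and the carrier is still held pressed onto both jig rests at about 17 N (by my estimate the rests carry about 11 N of it); sign-off returned no verdict.

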